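Hold the sheet clip open over the plate-map card

TASK

Pinch the yellow clip open, take it off the rim of the worksheet tray, and hold it wide open over the middle of the top edge of the plate-map card, with the card's edge well up between the jaws and the clip clear of it, so that I can slip a worksheet in behind. Finish while still holding it open there, jaws down: do not let it close or put it down. Be gentle: do not drag the tray along or press on the card, which stands loose, and leave the blue clip and everything else where they are.

Things in the scene. Friction and masses are not known exactly. Their poses are not given: they have to be found in the camera images.
- yellow_clip: Yellow two-lever spring clip, 45 g, parked upright on the tray's front rim, jaws down astride the 3 mm wall, handles up. 30 mm wide (y), 84 mm tall. Origin on the steel pivot pin (36 mm long, along y), 24 mm above the rim at the start; z up through the handles, x across the jaws, square to the rim.
- clip_grip (a point): Point between the yellow clip's two flat handles, 28 mm above the pin: pinch them together here along the clip's x. At rest they lean out in a V, 49 mm over the outsides at their tops (42 mm above the pin), 26 mm over the outsides 10 mm above the pin. Spring: 5 N to start, 10 N fully open. Fully pinched they stand upright on a stop that bears a firm grip, 18 mm over the outsides, tops 47 mm above the pin.
- clip_mouth (a point): Point midway between the yellow clip's lips, 40 mm below the pin. At rest the jaws reach 42 mm below the pin, lips 3 mm apart; fully open 39 mm below, lips 31 mm apart, each jaw reaching 22 mm out from the middle plane. The space between the jaws is free for the card's edge up to 4 mm below the pin.
- yellow_clip_lever (a joint): How far each lever of the yellow clip is turned about the pin (both turn alike), rad: 0 with the lips 3 mm apart as on the rim, -0.045 shut on nothing, 0.348 fully open at the stop. Once open the clip no longer grips the rim and rides along with the fingertips: if they swing forward as they close, it goes down with them by as much.
- tray: Loose grey open worksheet tray, about 0.6 kg, 165 (x) by 230 (y) by 60 mm high, walls 3 mm, a stack of blank white slips inside up to 18 mm high. Origin at the centre of its underside, z up. Both clips are parked on its front wall (the side nearer the robot), mid-plane at tray x = -81 mm, at least 90 mm apart.
- blue_clip: Blue clip of the same make as the yellow one, parked on the same rim (origin and axes as the yellow clip's). Leave it.
- card_stand: White plate-map card in a loose slotted steel stand, about 0.9 kg. Rigid card 3 mm thick (x), 210 wide (y), 148 high, blue band along the top, coloured grid on both faces. Base 100 (x) by 160 (y) by 10 mm, with two rails up to 40 mm high along the card's foot. Origin at the centre of the base's underside, z up.
- card_top (a point): Middle of the card's top edge, 160 mm above the bench; x square to the card, y along the edge, z up.
- beaker: Empty amber beaker, 76 mm across, 105 mm high. Origin under its centre. Leave it.
- tip_box: Closed pipette-tip box, 82 x 122 x 75 mm high, pale blue lid. Origin under its centre. Leave it.
- tube_rack: Green microtube rack with coloured caps, 100 x 210 x 42 mm. Origin under its centre. Leave it.
- mini_centrifuge: White mini centrifuge with a clear domed lid, 155 x 145 x 112 mm. Origin under its centre. Leave it.
- vortex_mixer: White vortex mixer with a black cup, 160 x 120 x 127 mm. Origin under its centre. Leave it.
Not all that is in view belongs to the job. Leave any green look-alike of the card_stand alone.

How it is judged (in metres and radians):
On the way:
1. the yellow clip is off the tray, carried in the fingers (z of yellow_clip in the frame of tray above 0.105 m and contact force between the fingers and yellow_clip above 1 N), for 0.2 s.
At the end, for the whole second after the job is handed in: Fingers hold the yellow clip still, levers over 0.25 rad, over the middle 60 mm of the card's top edge: pin 0-30 mm above it, within 8 mm of its plane, upright and in line to 0.25 rad; clip and fingers off the card (under 0.5 N); stand upright, moved under 12 mm, tray under 20 mm (value of joint yellow_clip_lever above 0.25 rad and x of yellow_clip in the frame of card_top between -0.008 and 0.008 m and y of yellow_clip in the frame of card_top between -0.03 and 0.03 m and z of yellow_clip in the frame of card_top between 0 and 0.03 m and angle between the y axis of yellow_clip and the y axis of card_top, either way round below 0.25 rad and angle between yellow_clip's own z axis and vertical below 0.25 rad and contact force between each of yellow_clip, the fingers and card_stand below 0.5 N and contact force between the fingers and yellow_clip above 2 N and linear speed of yellow_clip below 0.02 m/s and angle between card_stand's own z axis and vertical below 0.05 rad and distance of card_stand from where it was at the start of the episode below 0.012 m and distance of tray from where it was at the start of the episode below 0.02 m); the arm keeps its last pose, push and grip.
It fails at once if the card or its stand is pressed with more than 5 N (contact force between any of yellow_clip, the arm, the fingers and card_stand above 5 N).
It fails at once if the card stand is pushed out of place or tipped (distance of card_stand from where it was at the start of the episode above 0.012 m or angle between card_stand's own z axis and vertical above 0.15 rad).
It fails at once if the tray is dragged or lifted (distance of tray from where it was at the start of the episode above 0.02 m or angle between tray's own z axis and vertical above 0.1 rad).
It fails at once if the blue clip is disturbed (distance of blue_clip from where it was at the start of the episode above 0.025 m or angle between blue_clip's own z axis and vertical above 0.3 rad).
It fails at once if another thing on the bench is moved (distance of any of beaker, tip_box, tube_rack, mini_centrifuge, vortex_mixer from where it was at the start of the episode above 0.015 m).
It also fails if it takes over 45 s, if anything falls off the work surface, if the arm or the gripper's body presses on something with over 40 N, if the wrist force passes 120 N, or if a joint passes its speed limit or range.

ROBOT

A 7-joint arm with a two-finger parallel gripper is mounted at the origin on the work surface. World frame = base frame: x ahead of the robot, y to its left, z up, the work surface at z = 0. Lengths are in mm, angles in rad, forces in N, time in s.
With the tool pointing down it reaches from about 400 to 875 mm from the base axis. Payload 4.4 kg.
Tool frame: the origin (TCP) lies at the very end of the fingers, on their centre line; the grasp point (between the pads) lies 19 mm behind it; z points along the fingers, y is the direction in which the jaws open and shut (so a half turn about z gives the same grasp; the last joint's range is limited). The gripper opens to 85 mm and grips with 20 to 120 N. Pads are 22 mm wide; open, the fingers measure 114 mm over their backs; the gripper's body (76 mm by 85 mm) begins 54 mm behind the grasp point. The pads swing forward as they close: fully open they stand 13 mm farther back than shut.
Start: joints at [-1.243, 0.628, 0.038, 1.517, -0.027, 0.996, -0.02], TCP at [249.382, 600.272, 204.813] pointing down, gripper open.
Joint ranges: [-3.06, 3.06], [-0.37, 2.12], [-1.25, 1.32], [0.18, 2.47], [-1.1, 4.24], [0.23, 1.98], [-2.94, 2.94]. Speed limits (rad/s): [2.57, 2.57, 3.14, 3.14, 3.14, 3.14, 3.14].

INTERFACE

Orientations are given as [roll, pitch, yaw] about the fixed x, y, z axes, in that order (R = Rz(yaw) Ry(pitch) Rx(roll)).
In Python, from cell import ctrl, eyes gives the robot as it stands.
- The arm moves only by the tool move_arm, never from a script. Its argument "increments" is a list of rows, each a list of 6 numbers: the shift along the tool's x, y, z in cm, then the turn, a rotation vector about the tool's x, y, z in degrees. In form: [[x, y, z, wx, wy, wz], ...]. A call has 1 to 20 rows; each row is the pose to reach, as a shift and turn from the pose commanded when the call began, along the tool's axes at that moment; what a row does not reach only later rows make up. A row lasts 1/10 s, in which the tool goes at most 50 mm and 8.59 degrees, less where a joint would pass 70% of its speed; a pose out of reach is approached as far as the arm can. A call with a gripper value outside its range is refused whole. "grip" is the opening, from -1 (shut) to 1 (fully open), set as the call begins (left out, the last holds). The fingers move at their own pace and stop on an object; the grip force is fixed at half the most. Time passes only in rows, so rows that repeat a pose let the fingers close. It gives the time, the measured TCP pose, the force and the opening at its end, in the units of the state.
- ctrl.read_state(): the state, without advancing time (a new reading comes with each control period).
- eyes.get_image(name): name is "scene" or "top" or "wrist"; returns the picture (384x512x3 uint8, red, green, blue); there is no depth.
- eyes.calibration(name): a dict with "fx", "fy", "cx", "cy" (pixels), "pose" (4x4, takes a point from camera to world coordinates); the wrist camera has in their place "tool_from_camera" (4x4, takes a point from camera to tool coordinates, whose origin is the TCP and whose axes are the flange's). Camera axes: x right, y up, looking along -z (the intrinsics and any distortion apply to the point x, -y, -z); pixel columns grow to the right and rows downward; lengths in mm; the calibration is good to about 2 mm. A picture is of the moment at which its call begins: read the wrist's pose just before it. calibration takes no time and is no camera call.
- ctrl.finish_job(): hands the job in, once; it reports no verdict.
The state is a dict: "clock": time; "qpos": joint angles; "qd": joint speeds; "tau": joint torques, N m; "eef_pos": TCP position; "tool_rot": TCP orientation; "force": force on the tool from outside, world axes, zero at the start; "torque": the same for the moment, N m; "width": finger opening in mm.
Only numpy, scipy, OpenCV 4.12 (cv2) and the standard library are available. Lean on these libraries where they do the work, as an engineer would, in place of code of your own. Each camera call takes 0.05 s, during which the arm holds its last target. There are 200 camera calls.

## Working session

There is one attempt and no reset: what is moved stays moved. The work goes in short steps, Python scripts to look and compute and a tool call to move; the robot and the scene stay as the last step left them, time stands still between calls to the robot, and variables do not carry over. Pictures are saved under pics/ and viewed, about 8 in all and at most 12, crops included, and the job is handed in when it is done.

Besides the shell and the picture viewer there is one more tool, called after "Emit:" by a JSON object that holds its "method" and its "body". move_arm: Moves the arm, as the interface text tells. Its arguments: {"type":"object","properties":{"increments":{"type":"array","items":{"type":"array","items":{"type":"number"}}},"grip":{"type":"number"}},"required":["increments"]}

```bash
mkdir -p pics
cat > h.py <<'E'
import numpy as np, cv2
from cell import ctrl, eyes
from scipy.spatial.transform import Rotation as R
def snap(n,f):
    im=eyes.get_image(n); cv2.imwrite('pics/'+f,im[:,:,::-1]); return im
E
python3 - <<'E'
from h import *
print(ctrl.read_state())
a=snap('scene','s0.png');b=snap('top','t0.png')
for n in('scene','top','wrist'):
    print(n,eyes.calibration(n))
E
```

```text
{'clock': 0.0, 'qpos': array([-1.24282509,  0.62934294,  0.03844053,  1.51836511, -0.02701433,
        0.99630563, -0.01995425]), 'qd': array([-2.48454057e-04,  4.52242187e-05,  6.28911146e-04, -7.24972572e-04,
       -4.61262979e-04, -1.45103368e-03,  5.06822163e-04]), 'tau': array([ 5.56720825e-04, -5.63393605e+01,  1.22668114e+00, -1.93439251e+01,
        1.11319392e-02,  1.07911817e-02, -1.34609092e-06]), 'eef_pos': array([249.09726491, 599.64283806, 203.89210125]), 'tool_rot': array([-3.13968949e+00,  1.20458911e-05,  2.74786060e+00]), 'force': array([-0.44007348, -0.07514329, -0.16684797]), 'torque': array([0.01987443, 0.02404383, 0.00709766]), 'width': 85.25763768131189}
scene {'fx': 371.4287628851902, 'fy': 371.4287628851902, 'cx': 256.4517408190874, 'cy': 200.64757315715306, 'pose': array([[-4.83700517e-01, -5.59504494e-01,  6.73044227e-01,
         1.29944142e+03],
       [ 8.75190382e-01, -3.01557027e-01,  3.78292419e-01,
         4.37351593e+02],
       [-8.69509269e-03,  7.72022072e-01,  6.35536242e-01,
         8.49595634e+02],
       [ 0.00000000e+00,  0.00000000e+00, 
[... 271 characters left out ...]
.04272263e-03,  5.00915221e-03,
         5.99712809e-01],
       [ 4.62124402e-03,  1.16320282e-01,  9.93201005e-01,
         1.80746467e+03],
       [ 0.00000000e+00,  0.00000000e+00,  0.00000000e+00,
         1.00000000e+00]])}
wrist {'fx': 280.11447173387626, 'fy': 280.11447173387626, 'cx': 255.92779542209826, 'cy': 197.186906183632, 'tool_from_camera': array([[ 1.20845799e-03,  9.66042369e-01,  2.58380883e-01,
         6.57704548e+01],
       [ 9.99999176e-01, -1.27926552e-03,  1.05919983e-04,
         3.24511440e-01],
       [ 4.32860946e-04,  2.58380542e-01, -9.66043119e-01,
        -1.68749497e+02],
       [ 0.00000000e+00,  0.00000000e+00,  0.00000000e+00,
         1.00000000e+00]])}
```

View both.

View pics/s0.png

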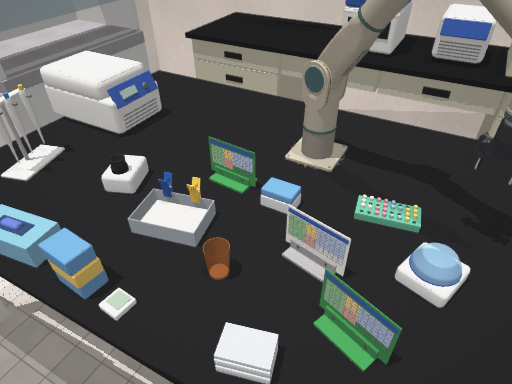

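View pics/t0.png

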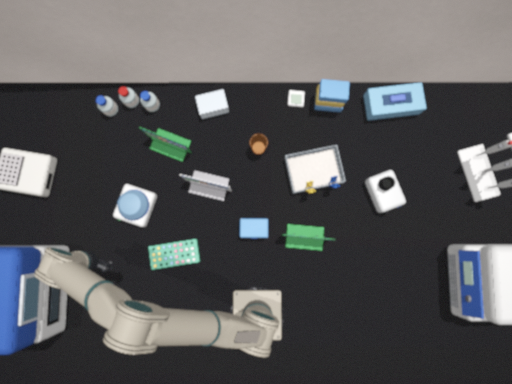

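Scene: the yellow clip is at (195,188) and the blue one at (167,184), both on the tray rim. The candidates for the card are the grey/steel stand with a white card at (317,240), and green stands at (232,163) and (357,318). The steel one fits the description, and the green two are look-alikes. In the top view: yellow clip (311,186), card (210,184). I'll confirm this in one enlarged composite.

Run:
```python
import cv2,numpy as np
s=cv2.imread('pics/s0.png');t=cv2.imread('pics/t0.png')
f=lambda im,x,y,w,h:cv2.resize(im[y:y+h,x:x+w],(400,300),interpolation=cv2.INTER_CUBIC)
cv2.imwrite('pics/c0.png',np.vstack([np.hstack([f(s,130,165,92,69),f(s,270,200,92,69)]),np.hstack([f(t,280,140,72,54),f(t,172,158,72,54)])]))
```

```text
(no output)
```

View pics/c0.png

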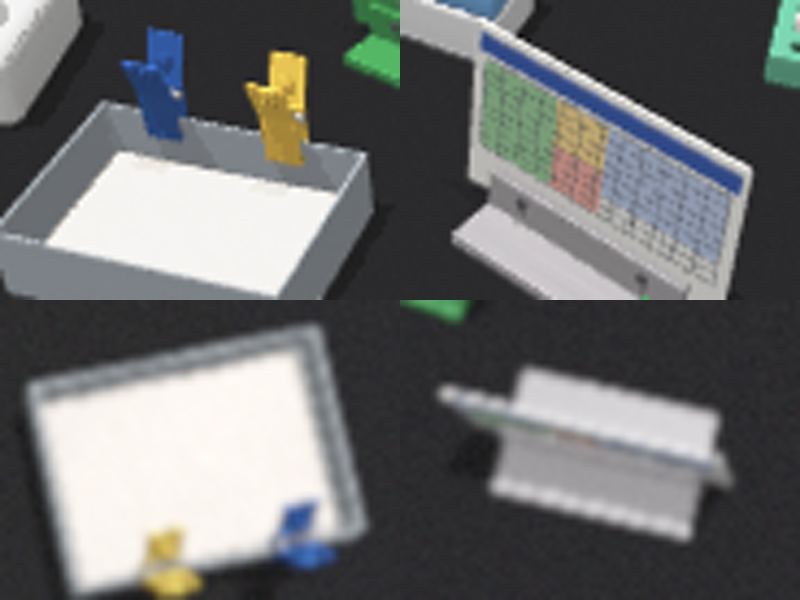

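The top-left crop shows the yellow clip's handles with the steel pin end at scene (199,192). The other crops confirm that the steel stand holds the white card with its top edge at scene (288,205) to (351,238). Next I'll turn these pixels into positions.

```bash
cat >> h.py <<'E'
def ray(n,u,v,z,P=None):
    c=eyes.calibration(n); P=c['pose'] if P is None else P
    d=P[:3,:3]@np.array([(u-c['cx'])/c['fx'],-(v-c['cy'])/c['fy'],-1]); o=P[:3,3]
    return o+d*(z-o[2])/d[2]
E
python3 - <<'E'
from h import *
np.set_printoptions(precision=1,suppress=True)
S=lambda x,y,ox=130,oy=165:(ox+x*.23,oy+y*.23)
T=lambda x,y,ox=280,oy=140:(ox+x*.18,oy+y*.18)
print('tray scene',ray('scene',*S(107,101),60),ray('scene',*S(370,155),60))
for p in [(75,297),(367,225),(28,83),(322,25)]: print('tray top',ray('top',*T(*p),60))
print('clip pin scene',ray('scene',*S(300,117),84),'handle tops scene',ray('scene',*S(290,55),126),ray('scene',*S(265,88),126))
for p in [(165,235),(178,275),(185,283)]: print('clip top',ray('top',*T(*p),126))
print('card scene',ray('scene',*S(78,22,270,200),160),ray('scene',*S(352,167,270,200),160))
print('card top',ray('top',*T(40,90,172,158),160),ray('top',*T(322,162,172,158),160))
E
```

```text
tray scene [ 572.5 -379.5   60. ] [ 529.  -154.6   60. ]
tray top [ 517.7 -161.1   60. ]
tray top [ 573.8 -391.    60. ]
tray top [ 687.9 -126.3   60. ]
tray top [ 734.  -359.9   60. ]
clip pin scene [ 539.6 -209.8   84. ] handle tops scene [ 522.1 -226.3  126. ] [ 565.1 -217.9  126. ]
clip top [ 557.3 -223.5  126. ]
clip top [ 526.9 -232.8  126. ]
clip top [ 520.8 -237.9  126. ]
card scene [543.6 116.3 160. ] [587.7 317.1 160. ]
card top [587.7 316.8 160. ] [533.4 108.1 160. ]
```

Emit:
{"method": "move_arm", "body": {"increments": [[-2, -2, -1, 2, 0, 1], [-5, -5.5, -2, 0, 0, 5], [-8, -9, -2, 0, 0, 8], [-11, -12.5, -2, 0, 0, 11], [-14.5, -16, -2, 0, 0, 14], [-18, -19.5, -2, 0, 0, 17], [-21, -23, -2, 0, 0, 20], [-24.5, -27, -2, 0, 0, 23], [-28, -30.5, -2, 0, 0, 26], [-31, -34, -2, 0, 0, 29], [-34.5, -38, -2, 0, 0, 32], [-38, -41.5, -2, 0, 0, 35], [-41, -45, -2, 0, 0, 38], [-44.5, -49, -2, 0, 0, 41], [-48, -52.5, -2, 0, 0, 44], [-51, -56, -2, 0, 0, 47], [-54.5, -60, -2, 0, 0, 50], [-57, -63, -2, 0, 0, 53], [-58.8, -64.9, -2, 0, 0, 55.4], [-58.8, -64.9, -2, 0, 0, 55.4]], "grip": 1}}

```text
clock: 2.1
eef_pos: [543.2, -229.7, 224.3]
tool_rot: [-3.141, 0.003, 1.774]
force: [-0.4, 0.5, -0.6]
width: 85.3
```

```bash
cat >> h.py <<'E'
def wpose(s):
    T=np.eye(4);T[:3,:3]=R.from_euler('xyz',s['tool_rot']).as_matrix();T[:3,3]=s['eef_pos']
    return T@eyes.calibration('wrist')['tool_from_camera']
E
python3 - <<'E'
from h import *
s=ctrl.read_state(); im=snap('wrist','w1.png'); print(s['clock'],s['eef_pos'],s['tool_rot'],s['force'],s['qpos'])
np.save('w1.npy',wpose(s))
E
```

```text
2.1 [ 543.21028964 -229.74833391  224.33895996] [-3.14073783  0.00332856  1.77436428] [-0.43846558  0.52222866 -0.60310204] [ 0.09108419  0.54766753  0.4099104   1.67736162 -0.25080516  0.96778694
  0.79389172]
```

View pics/w1.png

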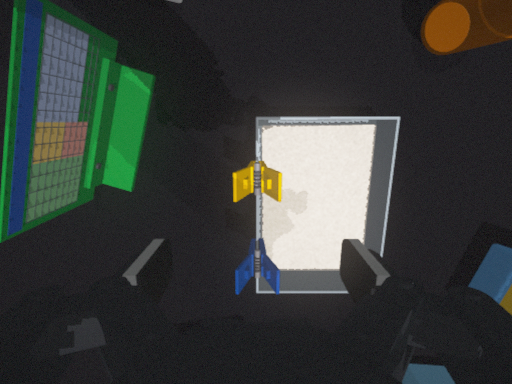

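The wrist view shows the yellow handles spanning columns 234–281 and rows 167–201, with the pin around (258,178). The front rim runs vertically at column 257, so the yaw is right. The blue clip is at (258,270).

Run:
```python
from h import *
P=np.load('w1.npy'); W=lambda u,v,z:ray('wrist',u,v,z,P)
np.set_printoptions(precision=1,suppress=True)
print('rim',W(257,118,60),W(257,292,60))
a,b=W(257,118,60),W(257,292,60); d=a-b; print(np.linalg.norm(d),'yaw',np.degrees(np.arctan2(-d[0],d[1])))
for p in [(233.5,168),(281.5,168),(233.5,201),(281.5,201)]: print('tops',W(*p,126))
print('mean', W(257.5,184.5,126))
for n,f in(('w1',0),):
    im=cv2.imread('pics/w1.png'); cv2.imwrite('pics/w1c.png',cv2.resize(im[140:310,200:320],None,fx=3.5,fy=3.5,interpolation=cv2.INTER_CUBIC))
c=eyes.calibration('wrist');
```

```text
rim [ 529.8 -161.2   60. ] [ 576.2 -383.4   60. ]
227.0266899835854 yaw 11.790056515205194
tops [ 517.1 -211.7  126. ]
tops [ 562.3 -202.3  126. ]
tops [ 523.2 -244.1  126. ]
tops [ 569.7 -234.4  126. ]
mean [ 543.  -222.9  126. ]
```

View pics/w1c.png

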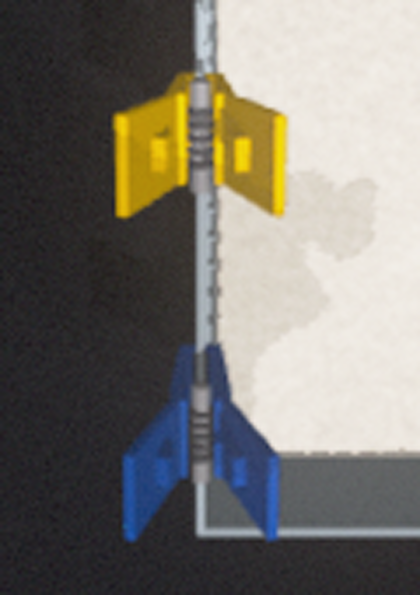

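Run:
```python
from h import *
P=np.load('w1.npy'); W=lambda u,v,z:ray('wrist',u,v,z,P)
s=ctrl.read_state(); print(s['eef_pos'],s['tool_rot'])
Rt=R.from_euler('xyz',s['tool_rot']).as_matrix()
for n,p in(('tops',W(257.3,187,126)),('pin',W(257.4,178.9,84)),('rim',W(257.2,178.9,60))):
    print(n,p, 'tool',Rt.T@(p-s['eef_pos']))
```

```text
[ 542.82734737 -226.55020205  224.11352723] [-3.14028638e+00  3.38751383e-04  1.77787916e+00]
tops [ 543.33725138 -225.37847441  126.        ] tool [ 1.07509026  0.86808553 98.11211843]
pin [ 543.69261535 -225.75616929   84.        ] tool [  0.64662752   1.19306403 140.1118773 ]
rim [ 544.54699345 -230.54153936   60.        ] tool [ -4.20403737   1.07664044 164.11369441]
```

Emit:
{"method": "move_arm", "body": {"increments": [[0.1, 0.1, 1, 0, 0, 0], [0.1, 0.1, 3, 0, 0, 0], [0.1, 0.1, 5.5, 0, 0, 0], [0.1, 0.1, 8, 0, 0, 0], [0.1, 0.1, 10, 0, 0, 0], [0.1, 0.1, 11.5, 0, 0, 0], [0.1, 0.1, 12.5, 0, 0, 0], [0.1, 0.1, 13.1, 0, 0, 0], [0.1, 0.1, 13.1, 0, 0, 0], [0.1, 0.1, 13.1, 0, 0, 0], [0.1, 0.1, 13.1, 0, 0, 0]]}}

```text
clock: 3.25
eef_pos: [544.6, -223.6, 94.5]
tool_rot: [3.14, 0.001, 1.781]
force: [0.2, 0.5, 1.0]
width: 85.3
```

Run:
```python
from h import *
s=ctrl.read_state(); im=snap('wrist','w2.png'); print(s['clock'],s['eef_pos'],s['tool_rot'],s['force'])
```

```text
3.25 [ 544.62686728 -223.60830767   94.53322446] [3.14038556e+00 6.48940275e-04 1.78093970e+00] [0.20517452 0.47551398 0.97138178]
```

View pics/w2.png

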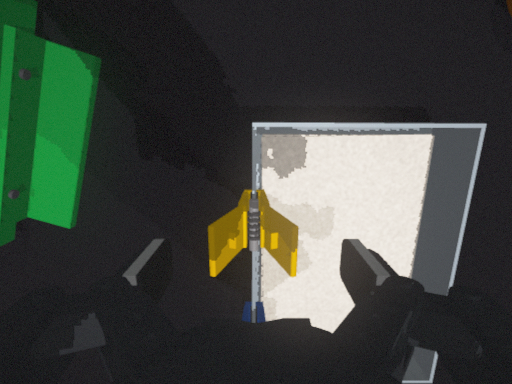

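The handles are centred between the fingertips (clip column 254, finger middle 256). I'll shift 1–2 mm and close.

Emit:
{"method": "move_arm", "body": {"increments": [[-0.2, -0.1, 0, 0, 0, 0], [-0.2, -0.1, 0, 0, 0, 0], [-0.2, -0.1, 0, 0, 0, 0], [-0.2, -0.1, 0, 0, 0, 0], [-0.2, -0.1, 0, 0, 0, 0]], "grip": 0.4}}

```text
clock: 3.8
eef_pos: [543.6, -225.7, 93.8]
tool_rot: [3.142, -0.0, 1.781]
force: [0.4, -0.5, 0.1]
width: 59.9
```

Emit:
{"method": "move_arm", "body": {"increments": [[0, 0, 0, 0, 0, 0], [0, 0, 0, 0, 0, 0], [0, 0, 0, 0, 0, 0], [0, 0, 0, 0, 0, 0], [0, 0, 0, 0, 0, 0], [0, 0, 0, 0, 0, 0], [0, 0, 0, 0, 0, 0], [0, 0, 0, 0, 0, 0], [0, 0, 0, 0, 0, 0], [0, 0, 0, 0, 0, 0]], "grip": -1}}

```text
clock: 4.8
eef_pos: [543.5, -225.6, 93.8]
tool_rot: [-3.142, -0.0, 1.781]
force: [-0.6, 0.2, 0.0]
width: 11.2
```

Run:
```python
from h import *
s=ctrl.read_state(); im=snap('wrist','w3.png'); print(s['clock'],s['eef_pos'],s['tool_rot'],s['force'],s['width'])
```

```text
4.8 [ 543.54598037 -225.64927934   93.79699412] [-3.14157218e+00 -1.61603271e-06  1.78091454e+00] [-0.64315372  0.22501162  0.02286159] 11.215360931064609
```

View pics/w3.png

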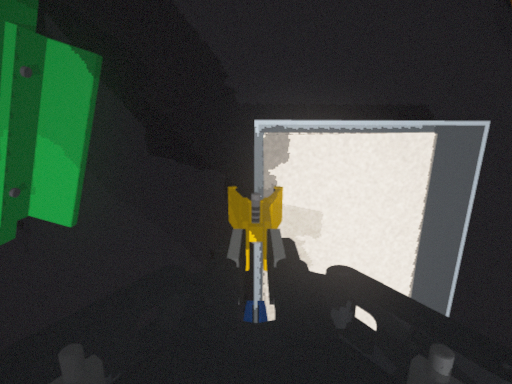

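The jaws are open, with both jaw plates splayed at columns 228–282 astride the rim and the handles between the fingertips. I'll lift straight up, slowly at first.

Emit:
{"method": "move_arm", "body": {"increments": [[0, 0, -0.2, 0, 0, 0], [0, 0, -0.6, 0, 0, 0], [0, 0, -1.2, 0, 0, 0], [0, 0, -2, 0, 0, 0], [0, 0, -3, 0, 0, 0], [0, 0, -4, 0, 0, 0], [0, 0, -5.5, 0, 0, 0], [0, 0, -7.5, 0, 0, 0], [0, 0, -9.5, 0, 0, 0], [0, 0, -11.5, 0, 0, 0], [0, 0, -13.5, 0, 0, 0], [0, 0, -15.5, 0, 0, 0], [0, 0, -16.6, 0, 0, 0], [0, 0, -16.6, 0, 0, 0], [0, 0, -16.6, 0, 0, 0]]}}

```text
clock: 6.35
eef_pos: [543.2, -225.4, 259.4]
tool_rot: [-3.141, -0.001, 1.781]
force: [-0.3, -0.1, -0.2]
width: 11.3
```

Run:
```python
from h import *
s=ctrl.read_state(); im=snap('wrist','w4.png'); b=snap('scene','s4.png'); print(s['clock'],s['eef_pos'],s['tool_rot'],s['force'],s['width'])
# predicted scene pixels of TCP for crop
c=eyes.calibration('scene');p=np.linalg.inv(c['pose'])@np.r_[s['eef_pos'],1]
u=c['cx']-c['fx']*p[0]/p[2];v=c['cy']+c['fy']*p[1]/p[2];print(u,v)
u,v=int(u),int(v)
f=lambda im,x,y,w,h:cv2.resize(im[y:y+h,x:x+w,::-1],None,fx=400/w,fy=400/w,interpolation=cv2.INTER_CUBIC)
a=f(b,u-50,v-35,100,100);d=f(im,190,140,140,140)
print('offset',u-50,v-35,'scale .25; wrist off 190,140 scale .35')
cv2.imwrite('pics/c4.png',np.hstack([a,d]))
```

```text
6.35 [ 543.18659216 -225.38478607  259.44693465] [-3.14111953e+00 -5.45628185e-04  1.78087956e+00] [-0.25648339 -0.08044531 -0.20259723] 11.286413097370874
188.0132540092086 145.86327977101178
offset 138 110 scale .25; wrist off 190,140 scale .35
```

View pics/c4.png

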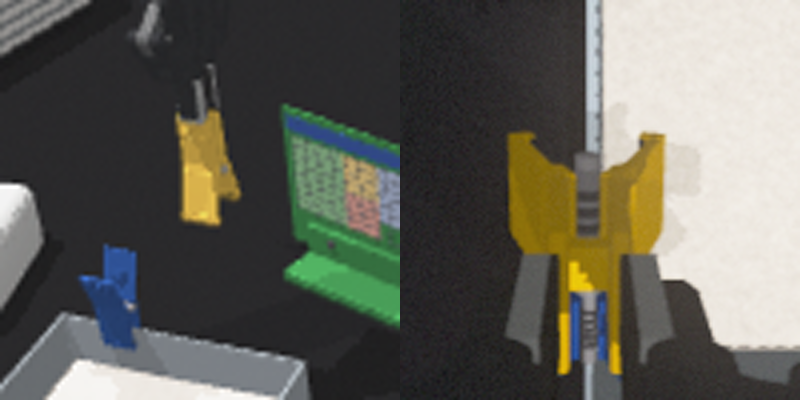

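Run:
```python
from h import *
s=ctrl.read_state();T=np.eye(4);P=wpose(s)
Rt=R.from_euler('xyz',s['tool_rot']).as_matrix()
def dr(n,u,v,P):
    c=eyes.calibration(n);d=P[:3,:3]@np.array([(u-c['cx'])/c['fx'],-(v-c['cy'])/c['fy'],-1]);return P[:3,3],d/np.linalg.norm(d)
o1,d1=dr('wrist',255.8,193.2,P);o2,d2=dr('scene',194.2,153,eyes.calibration('scene')['pose'])
A=np.c_[d1,-d2];t=np.linalg.lstsq(A,o2-o1,rcond=None)[0]
a,b=o1+t[0]*d1,o2+t[1]*d2
print(a,b,'tool',Rt.T@((a+b)/2-s['eef_pos']),Rt.T@(a-s['eef_pos']),s['eef_pos'])
for x in(15,18,21):
    # intersect wrist ray with tool x=x
    o=Rt.T@(o1-s['eef_pos']);d=Rt.T@d1;k=(x-o[0])/d[0];print(x,o+k*d)
```

```text
[ 538.8276092  -208.10005885  236.54081996] [ 539.01747869 -208.40367077  236.62512694] tool [17.39117371 -0.28497688 22.14450703] [17.55938886 -0.34608812 22.18697644] [ 542.87276269 -225.21944454  258.70559391]
15 [15.         -0.34880794 32.32042954]
18 [18.         -0.34561989 20.44245361]
21 [21.         -0.34243185  8.56447768]
```

The clip is held open with its pin about 22 mm below the TCP, centred, so I'll carry it across to above the card.

Emit:
{"method": "move_arm", "body": {"increments": [[1, 0.3, -0.6, 0, 0, 0.5], [3, 0.8, -0.6, 0, 0, 2], [6, 1.6, -0.6, 0, 0, 4], [9.5, 2.5, -0.6, 0, 0, 6], [13, 3.5, -0.6, 0, 0, 8], [16.5, 4.4, -0.6, 0, 0, 10], [20, 5.3, -0.6, 0, 0, 12], [23.5, 6.3, -0.6, 0, 0, 14], [27, 7.2, -0.6, 0, 0, 16], [30.5, 8.1, -0.6, 0, 0, 18], [34, 9.1, -0.6, 0, 0, 20], [37.5, 10, -0.6, 0, 0, 22], [40, 10.7, -0.6, 0, 0, 23.5], [42, 11.2, -0.6, 0, 0, 24.5], [42.8, 11.4, -0.6, 0, 0, 25], [42.8, 11.4, -0.6, 0, 0, 25], [42.8, 11.4, -0.6, 0, 0, 25], [42.8, 11.4, -0.6, 0, 0, 25]]}}

```text
clock: 8.25
eef_pos: [565.9, 214.8, 266.0]
tool_rot: [3.141, 0.001, 1.342]
force: [-0.9, -0.2, -0.5]
width: 11.4
```

Run:
```python
from h import *
s=ctrl.read_state(); im=snap('wrist','w5.png'); print(s['clock'],s['eef_pos'],s['tool_rot'],s['force'],s['width'])
np.save('w5.npy',wpose(s))
cv2.imwrite('pics/w5b.png',cv2.resize(im[:,:,::-1],None,fx=1.5,fy=1.5,interpolation=cv2.INTER_CUBIC))
```

```text
8.25 [565.93257867 214.82483925 266.00597953] [3.14137077e+00 7.24537752e-04 1.34221693e+00] [-0.87000301 -0.23055726 -0.48187831] 11.35637600728514
```

View pics/w5b.png

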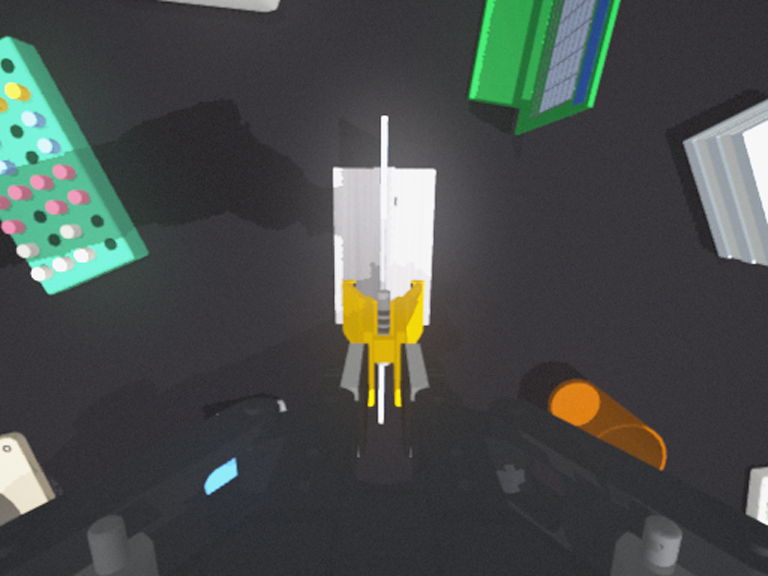

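The card's top edge runs from (256,77) to (254,281) in original pixels, almost parallel to the tool and centred under the clip.

Run:
```python
from h import *
P=np.load('w5.npy'); s=ctrl.read_state()
Rt=R.from_euler('xyz',s['tool_rot']).as_matrix()
a=ray('wrist',384.5/1.5,116/1.5,160,P);b=ray('wrist',381/1.5,422/1.5,160,P);d=a-b
print(a,b,np.linalg.norm(d),'mid',(a+b)/2,'yaw',np.degrees(np.arctan2(-d[0],d[1])))
print(s['eef_pos'],s['tool_rot'],'tool mid',Rt.T@((a+b)/2-s['eef_pos']),'a,b tool',Rt.T@(a-s['eef_pos']),Rt.T@(b-s['eef_pos']))
```

```text
[589.57792532 317.11286798 160.        ] [539.97178014 113.79695073 160.        ] 209.28003212702433 mid [564.77485273 215.45490935 160.        ] yaw -13.711455263289693
[565.99231658 215.021221   266.04695915] [3.14136826e+00 3.86708293e-04 1.34222901e+00] tool mid [  0.18756242  -1.3078627  106.04660374] a,b tool [104.82153267  -0.1837562  106.00639316] [-104.44640782   -2.4319692   106.08681432]
```

Emit:
{"method": "move_arm", "body": {"increments": [[0, -0.1, 0.3, 0, 0, 0.3], [0, -0.1, 1, 0, 0, 0.6], [0, -0.1, 1.7, 0, 0, 0.6], [0, -0.1, 2.4, 0, 0, 0.6], [0, -0.1, 3, 0, 0, 0.6], [0, -0.1, 3.6, 0, 0, 0.6], [0, -0.1, 4.2, 0, 0, 0.6], [0, -0.1, 4.8, 0, 0, 0.6], [0, -0.1, 5.3, 0, 0, 0.6], [0, -0.1, 5.8, 0, 0, 0.6], [0, -0.1, 6.2, 0, 0, 0.6], [0, -0.1, 6.5, 0, 0, 0.6], [0, -0.1, 6.5, 0, 0, 0.6], [0, -0.1, 6.5, 0, 0, 0.6], [0, -0.1, 6.5, 0, 0, 0.6], [0, -0.1, 6.5, 0, 0, 0.6]]}}

```text
clock: 9.9
eef_pos: [565.0, 217.0, 201.0]
tool_rot: [3.141, -0.0, 1.334]
force: [0.0, -0.2, -1.1]
width: 11.6
```

Run:
```python
from h import *
s=ctrl.read_state(); im=snap('wrist','w6.png'); b=snap('scene','s6.png'); print(s['clock'],s['eef_pos'],s['tool_rot'],s['force'],s['width'])
np.save('w6.npy',wpose(s))
c=eyes.calibration('scene');p=np.linalg.inv(c['pose'])@np.r_[s['eef_pos'],1]
u=int(c['cx']-c['fx']*p[0]/p[2]);v=int(c['cy']+c['fy']*p[1]/p[2])
f=lambda im,x,y,w:cv2.resize(im[y:y+w,x:x+w,::-1],(400,400),interpolation=cv2.INTER_CUBIC)
print(u-40,v-30,'scale .2')
cv2.imwrite('pics/c6.png',np.hstack([f(b,u-40,v-30,80),f(im,185,130,140)]))
```

```text
9.9 [564.97638494 216.97539207 201.04636732] [ 3.14125922e+00 -3.21011518e-04  1.33407063e+00] [ 0.01977805 -0.18932685 -1.12404628] 11.615912240847852
279 179 scale .2
```

View pics/c6.png

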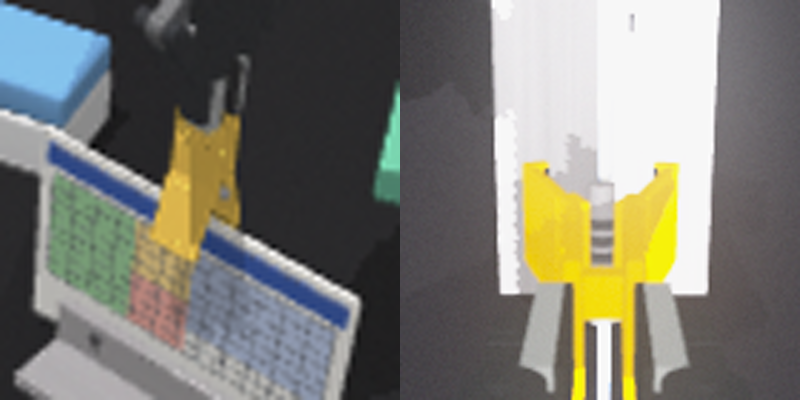

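Run:
```python
from h import *
s=ctrl.read_state();P=np.load('w6.npy')
Rt=R.from_euler('xyz',s['tool_rot']).as_matrix()
def dr(n,u,v,P):
    c=eyes.calibration(n);d=P[:3,:3]@np.array([(u-c['cx'])/c['fx'],-(v-c['cy'])/c['fy'],-1]);return P[:3,3],d/np.linalg.norm(d)
o1,d1=dr('wrist',255.4,194,P);o2,d2=dr('scene',323.8,217,eyes.calibration('scene')['pose'])
t=np.linalg.lstsq(np.c_[d1,-d2],o2-o1,rcond=None)[0]
a,b=o1+t[0]*d1,o2+t[1]*d2
print(a,b,'tool',Rt.T@(a-s['eef_pos']),s['eef_pos'],s['force'],s['width'])
y=np.array([np.sin(np.radians(13.7)),np.cos(np.radians(13.7)),0]);x=np.array([y[1],-y[0],0])
pin=a-18*y; m=np.array([564.8,215.5,160]); print('pin in card_top',(pin-m)@x,(pin-m)@y,pin[2]-160)
```

```text
[568.36476664 234.45057988 182.70951623] [568.47859115 232.47156114 183.19309773] tool [17.7964468  -0.72908549 18.26247263] [564.89561794 216.97619893 200.96804871] [ 0.197881   -0.12620561  0.38374663] 11.204681840078148
pin in card_top -1.024874308783223 1.255691926358263 22.709516229825795
```

The pin is 19–23 mm above the edge and about 1 mm from the card's plane. I'll lower it 6 mm more to centre the margin.

Emit:
{"method": "move_arm", "body": {"increments": [[0, 0, 0.2, 0, 0, 0], [0, 0, 0.4, 0, 0, 0], [0, 0, 0.6, 0, 0, 0], [0, 0, 0.6, 0, 0, 0], [0, 0, 0.6, 0, 0, 0], [0, 0, 0.6, 0, 0, 0], [0, 0, 0.6, 0, 0, 0], [0, 0, 0.6, 0, 0, 0], [0, 0, 0.6, 0, 0, 0], [0, 0, 0.6, 0, 0, 0]]}}

```text
clock: 11.0
eef_pos: [564.8, 216.9, 194.8]
tool_rot: [-3.142, -0.0, 1.334]
force: [0.6, 0.1, -0.2]
width: 11.4
```

Run:
```python
from h import *
s=ctrl.read_state(); im=snap('wrist','w7.png'); b=snap('scene','s7.png'); t=snap('top','t7.png'); print(s['clock'],s['eef_pos'],s['tool_rot'],s['force'],s['width'])
f=lambda im,x,y,w,h:cv2.resize(im[y:y+h,x:x+w,::-1],(400,300),interpolation=cv2.INTER_CUBIC)
a=cv2.imread('pics/t0.png')[:,:,::-1]
cv2.imwrite('pics/c7.png',np.vstack([np.hstack([f(b,270,170,108,81),f(im,160,130,200,150)]),np.hstack([f(b,120,150,120,90),f(t,160,130,200,150)])]))
# wrist drift between the two last pictures
```

```text
11.0 [564.83119697 216.93532832 194.82496544] [-3.14158819e+00 -4.32544473e-05  1.33404687e+00] [ 0.58716167  0.10095116 -0.21784086] 11.395913254737977
```

View pics/c7.png

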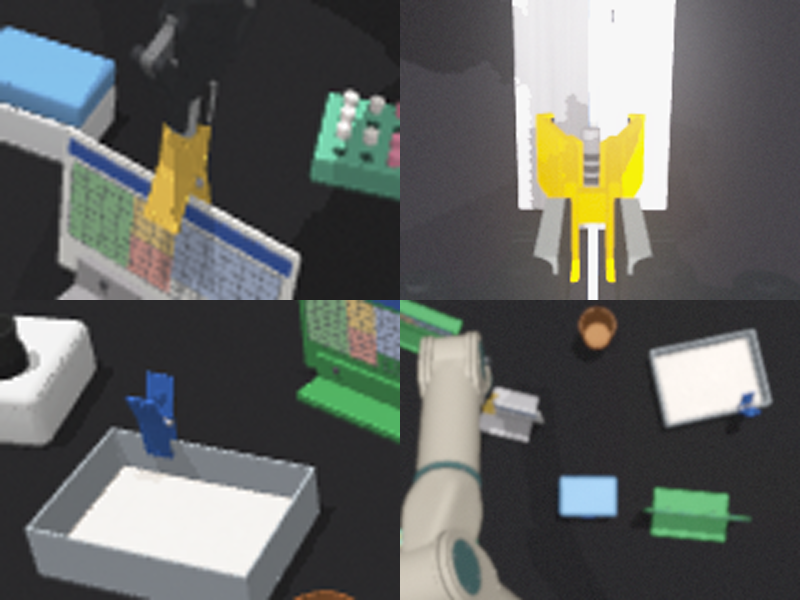

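The clip is wide open over the card's edge (card at crop column 592, jaws 537–645). The tray and blue clip look undisturbed, so I'm handing in.

```bash
python3 -c "
from cell import ctrl
print(ctrl.finish_job())"
```

```text
the job is handed in; nothing more can be done
None
```

I pinched the yellow clip open, lifted it straight off the tray rim, and carried it to the steel-stand card. It is now held wide open, jaws down, over the middle of the card's top edge. I handed the job in at about 11 s of the 45 s allowed; no verdict was given.

**Last checks:**
- **Position:** the pin is about 13–17 mm above the edge, about 1 mm from the card's plane and about 1 mm from the middle along the edge. The yaw matches the card to within about 1°. I measured this 6 mm higher up and allowed for the final lowering, rather than measuring it again.
- **Contact:** the pictures show the jaws evenly spaced either side of the card. The wrist force was under 1 N, so nothing suggests contact.
- **Surroundings:** the last pictures show the tray, blue clip, card stand, beaker and tip box apparently where they were. I judged this by eye and did not measure it.

**Disagreements:**
- The gripper reads about 11 mm open, not the 18 mm given for the fully pinched handles. The pictures still show the jaws wide open.
- The pin hangs about 20 mm below the fingertips, not the 9 mm I planned. The clip seems to have slid down as it was pinched, and two measurements differed by about 4 mm. I set the final height from the measured pin.

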